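# Put the filling knives back in their own slots

## Robot

A 6-joint arm with a two-finger parallel gripper is mounted at the origin on the work surface. World frame = base frame: x ahead of the robot, y to its left, z up, the work surface at z = 0. Lengths are in m, angles in rad, forces in N, time in s.
With the tool pointing down it reaches from about 0.325 to 0.75 m from the base axis. Payload 7.6 kg.
Tool frame: the origin (TCP) lies on the centre line of the jaws, within the pads' length; the fingertips stand 22 mm ahead of it and the grasp point (between the pads) lies 3 mm ahead of it (arm.tip_reach is the distance from the TCP to the fingertips, in m); z points along the fingers, y is the line along which they close (so a half turn about z gives the same grasp; the last joint's range is limited). The gripper opens to 85 mm and grips with 20 to 120 N. Pads are 22 mm wide; open, the fingers measure 114 mm over their backs; the gripper's body (76 mm by 85 mm) begins 54 mm behind the grasp point. The pads swing forward as they close: fully open they stand 13 mm farther back than shut.
Start: joints at [1.192, 0.052, 1.401, -0, 1.689, -0.07], TCP at [0.16, 0.5, 0.253] pointing down, gripper open.
Joint ranges: [-2.9, 2.9], [-0.91, 2.17], [0.12, 2.37], [-1.06, 4.2], [0.26, 2.73], [-2.93, 2.93]. Speed limits (rad/s): [2.57, 2.57, 3.01, 3.14, 3.14, 3.14].

## Interface

Orientations are given as [roll, pitch, yaw] about the fixed x, y, z axes, in that order (R = Rz(yaw) Ry(pitch) Rx(roll)).
In Python, from rig import arm, gripper_to, ik, optics gives the robot as it stands. Calls block until the motion is done:
- arm.move_to(position, orientation): joint-space move of the TCP to a pose.
- arm.servo_line(position, rot=None, v=0.15, until_force=None): straight line of the TCP; rot=None keeps the orientation; v is the mean speed in m/s. With until_force (N) it stops when the force on the tool has changed by that much, and returns True; else False.
- arm.move_j(angles): joint-space move.
- gripper_to(opening, newtons=None): finger opening in m; newtons is the grip in N (None keeps the last); returns when the fingers have stopped.
- arm.sleep(seconds).
- ik(position, orientation): joint angles nearest the present ones, or None.
- arm.observe(): the state.
- optics.capture(name): name is "scene" or "top" or "wrist"; returns a dict with "img" (480x640x3 uint8, red, green, blue), "intrinsics" (3x3 intrinsics, pixels), "rvec" (rotation vector, rad) and "tvec" (3), from world to camera coordinates, as OpenCV has them; the wrist camera has in their place "hand_eye" (4x4, takes a point from camera to tool coordinates, whose origin is the TCP and whose axes are the flange's). Camera axes: x right, y down, z forward; pixel columns grow to the right and rows downward; lengths in m; the calibration is good to about 2 mm. The wrist camera is an equidistant fisheye: a pixel r from the principal point sees the ray r / f radians off the axis. A picture is of the moment at which its call begins: read the wrist's pose just before it. There is no depth.
A pose or a line that the arm cannot do raises arm.MotionError and nothing moves.
- arm.close_job(): hands the job in; it is judged then, once.
The state is a dict: "time": time; "joints": joint angles; "joint_velocities": joint speeds; "tau": joint torques, N m; "position": TCP position; "tcp_rot": TCP orientation; "contact_force": force on the tool from outside, world axes, zero at the start; "torque": the same for the moment, N m; "opening": finger opening in m; "grasp_force": force on a finger pad.
Only numpy, scipy, OpenCV 4.12 (cv2) and the standard library are available. Lean on these libraries where they do the work, as an engineer would, in place of code of your own. Each camera call takes 0.05 s, during which the arm holds its last target. There are 200 camera calls.

## Task

The narrow filling knife has been put in the wide slot of the knife rack. Move it to its own narrow slot, and put the wide filling knife that lies on the plywood board into the wide slot. Both go in blade first and fully home, with the front of the handle against the rack; leave the middle knife in its slot, and the file and the brush where they lie.

Things in the scene. Friction and masses are not known exactly. Their poses are not given: they have to be found in the camera images.
- rack: Fixed pale wooden rack, 340 mm wide (y), 145 mm deep (x -75 to 70), 110 mm high. Origin on the bench under its middle; x points out of its sloping front, z up. Three slots side by side run into the front square to it, inward direction (-0.866, 0, -0.500) in its frame (30 deg down), each 6.5 mm high, 96 mm deep, no lead-in, with 22 mm of wood above and below. Seated handles stand 112 mm out
- wide_mouth (a point): Centre of the mouth of the wide slot (66 mm wide), on the rack's front face at (30, 100, 88) mm in the rack's frame; axes as the rack's
- wide_end (a point): Point on the wide slot's centre line, 80 mm in from its mouth: where the tip of a fully home blade lies
- narrow_mouth (a point): Centre of the mouth of the narrow slot (36 mm wide), on the rack's front face at (30, -100, 88) mm in the rack's frame; axes as the rack's
- narrow_end (a point): Point on the narrow slot's centre line, 80 mm in from its mouth: where the tip of a fully home blade lies
- mid_mouth (a point): Centre of the mouth of the middle slot (51 mm wide), on the rack's front face at (30, 0, 88) mm in the rack's frame
- wide_knife: Loose filling knife, 192 mm, 0.11 to 0.23 kg, flat on the board, blade roughly to the robot. Origin on its axis (mid thickness) at the handle's front; x to the handle's butt, y across, z square to the blade. Steel blade x -80 to 0: 3 mm thick, 60 wide over its outer 40 mm, 20 at the neck. Dark handle x 0 to 112: 26 wide (y), 18 thick (z), steel ends; its front stops against the rack's face
- wide_knife_tip (a point): Middle of the wide knife's front edge, 80 mm ahead of the handle's front
- narrow_knife: Loose filling knife, 0.08 to 0.17 kg, same handle, length and axes as the wide one, but its blade is 30 mm wide. It starts home in the rack's wide slot, anywhere across that slot's width; its handle slopes up out of the rack and may sag a few degrees in the slot
- narrow_knife_tip (a point): Middle of the narrow knife's front edge, 80 mm ahead of the handle
- mid_knife: Loose filling knife of the same kind with a blade 45 mm wide, home in the middle slot; it stays there
- board: Fixed plywood board lying on the bench, 280 x 350 x 9 mm (x from -70 to +210 mm, y from -175 to +175 mm; origin on its underside)
- file: Loose flat file with a round wooden handle, 195 mm long and 22 mm thick, lying on the board; origin on its axis near the handle's front, x towards the handle. To be left alone
- brush: Loose paint brush, 190 mm long, 44 mm wide and 16 mm thick, lying on the board; origin near its middle, x towards the handle. To be left alone
There are look-alikes about, which are no part of the job. What is shaped like the narrow_knife but green or turquoise is not meant. Leave any yellow look-alike of the wide_knife alone.

How it is judged:
At the end, for the whole second after the job is handed in: Both knives rest in their own slots: the front of each handle within 7 mm of its slot's mouth centre and the blade's tip within 8 mm of the point 80 mm down the slot's centre line; the middle knife is still home (front of handle within 10 mm of its slot's mouth); the knives are at rest (distance between narrow_knife and narrow_mouth below 0.007 m and distance between narrow_knife_tip and narrow_end below 0.008 m and distance between wide_knife and wide_mouth below 0.007 m and distance between wide_knife_tip and wide_end below 0.008 m and distance between mid_knife and mid_mouth below 0.01 m and linear speed of each of narrow_knife, wide_knife below 0.02 m/s); the robot touches nothing.
It fails at once if the file is shifted by more than 30 mm (distance of file from where it was at the start of the episode above 0.03 m).
It fails at once if the brush is shifted by more than 30 mm (distance of brush from where it was at the start of the episode above 0.03 m).
It fails at once if the middle knife is pulled more than 40 mm out of its slot (distance between mid_knife and mid_mouth above 0.04 m).
It also fails if it takes over 64 s, if anything falls off the work surface, if the arm or the gripper's body presses on something with over 40 N, if the wrist force passes 120 N, or if a joint passes its speed limit or range.

## Working session

There is one attempt and no reset: what is moved stays moved. The work goes in short steps, each a Python script; the robot and the scene stay as the last script left them, time stands still between calls to the robot, and variables do not carry over. Pictures are saved under pics/ and viewed, at most 10 in all, crops included, and the job is handed in when it is done.

```bash
ls; mkdir -p pics; python3 - <<'E'
from rig import arm,optics
import cv2,numpy as np
for n in ("scene","top","wrist"):
    c=optics.capture(n); cv2.imwrite(f"pics/{n}0.png",c["img"][:,:,::-1])
    np.savez(f"{n}0.npz",**c)
    print(n,{k:np.round(v,4).tolist() for k,v in c.items() if k!="img"})
print(arm.observe())
E
```

```text
pics
scene {'intrinsics': [[536.2727, 0.0, 316.6457], [0.0, 536.2727, 247.1213], [0.0, 0.0, 1.0]], 'rvec': [1.6476, 2.2019, -0.6001], 'tvec': [0.2075, -0.2217, 1.6194]}
top {'intrinsics': [[622.1717, 0.0, 314.5691], [0.0, 622.1717, 225.6214], [0.0, 0.0, 1.0]], 'rvec': [2.1339, -2.1199, 0.1933], 'tvec': [-0.0876, 0.3705, 1.3526]}
wrist {'intrinsics': [[371.6483, 0.0, 312.2851], [0.0, 371.6483, 244.8169], [0.0, 0.0, 1.0]], 'hand_eye': [[-0.0004, -0.9455, -0.3255, 0.084], [1.0, -0.0007, 0.0008, -0.0003], [-0.0009, -0.3255, 0.9455, -0.1211], [0.0, 0.0, 0.0, 1.0]]}
{'time': 0.15, 'joints': array([ 1.19166866e+00,  5.26929059e-02,  1.40148064e+00, -9.45180981e-06,
        1.68858933e+00, -7.02940311e-02]), 'joint_velocities': array([ 0.00023592, -0.00391263, -0.00160108, -0.00011402,  0.0009873 ,
       -0.00023532]), 'tau': array([ 1.31477649e-03, -3.81952000e+01, -3.60422695e+01,  9.98816927e-05,
        4.65170480e-03, -8.87361693e-06]), 'position': array([0.15947756, 0.49998697, 0.25267093]), 'tcp_rot': array([-3.14042466e+00, -7.28275925e-05,  2.83275787e+00]), 'contact_force': array([ 0.03254089, -0.45818771,  0.31218335]), 'torque': array([ 0.04851693, -0.05100456, -0.01367761]), 'grasp_force': 0.0, 'opening': 0.08546666258297567}
```

View pics/top0.png

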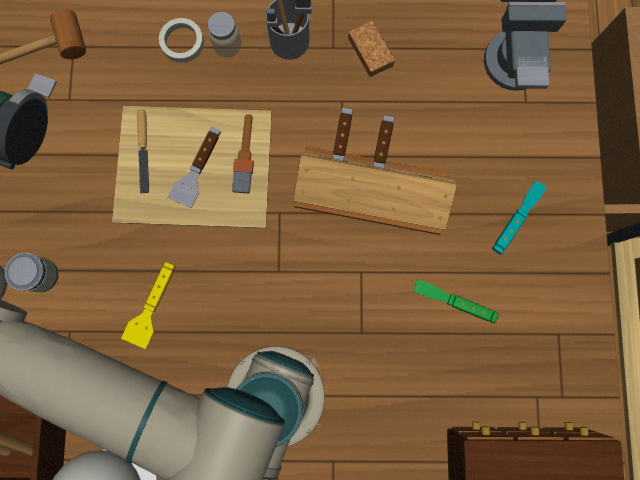

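View pics/scene0.png

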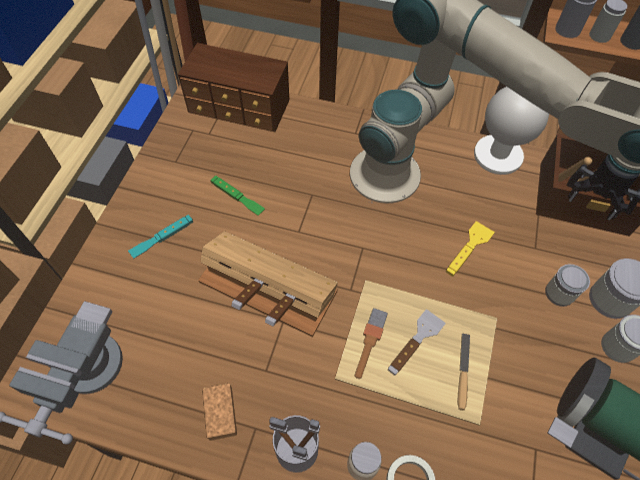

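The top view (world x up, y left) shows the rack near (375,190), with handles in the wide slot at (343,133) and the mid slot at (384,140). The wide knife is on the board at (197,165), between the file (143,150) and the brush (243,155). The front of the rack faces away from the robot. The yellow, green and turquoise look-alikes lie elsewhere.

```bash
cat > h.py <<'E'
import numpy as np,cv2
from scipy.spatial.transform import Rotation as R
def load(n):
    c=dict(np.load(n+".npz")); return c
def rays(c,px):
    p=cv2.undistortPoints(np.float64(px).reshape(-1,1,2),c["intrinsics"],None).reshape(-1,2)
    d=np.c_[p,np.ones(len(p))]; M=cv2.Rodrigues(c["rvec"])[0]
    return -M.T@c["tvec"].ravel(), d@M
def onplane(c,px,z):
    o,d=rays(c,px); return o+d*((z-o[2])/d[:,2])[:,None]
def proj(c,P):
    return cv2.projectPoints(np.float64(P).reshape(-1,3),c["rvec"],c["tvec"],c["intrinsics"],None)[0].reshape(-1,2)
def two(c1,p1,c2,p2):
    P=[np.c_[cv2.Rodrigues(c["rvec"])[0],c["tvec"].reshape(3,1)] for c in (c1,c2)]
    q=[cv2.undistortPoints(np.float64(p).reshape(-1,1,2),c["intrinsics"],None).reshape(-1,2).T for c,p in ((c1,p1),(c2,p2))]
    X=cv2.triangulatePoints(P[0],P[1],q[0],q[1]); return (X[:3]/X[3]).T
E
python3 - <<'E'
from h import *
t=load("top0"); s=load("scene0")
for n,c,pts in (("top",t,[(375,190),(205,152),(343,133),(384,137),(310,153),(450,180)]),("scene",s,[(270,265),(403,356),(247,293),(281,308)])):
    hsv=cv2.cvtColor(c["img"],cv2.COLOR_RGB2HSV)
    for p in pts: print(n,p,hsv[p[1]-1:p[1]+2,p[0]-1:p[0]+2].reshape(-1,3).mean(0).round())
a=cv2.resize(t["img"][90:245,100:470],None,fx=2.1,fy=2.1,interpolation=cv2.INTER_CUBIC)
b=cv2.resize(s["img"][220:350,190:450],None,fx=2.1*370/260/1.2,fy=2.1*370/260/1.2,interpolation=cv2.INTER_CUBIC)
b=cv2.copyMakeBorder(b,0,0,0,max(0,a.shape[1]-b.shape[1]),cv2.BORDER_CONSTANT)[:600-a.shape[0],:a.shape[1]]
o=np.vstack([a,b]); print(o.shape); cv2.imwrite("pics/z1.png",o[:,:,::-1])
E
```

```text
top (375, 190) [ 17. 133. 169.]
top (205, 152) [ 12. 175.  77.]
top (343, 133) [ 15. 179. 100.]
top (384, 137) [ 12. 180.  78.]
top (310, 153) [ 17. 137. 133.]
top (450, 180) [ 17. 133. 144.]
scene (270, 265) [ 16. 113. 185.]
scene (403, 356) [ 12. 129. 105.]
scene (247, 293) [ 12. 143.  96.]
scene (281, 308) [ 12. 141. 104.]
(600, 777, 3)
```

View pics/z1.png

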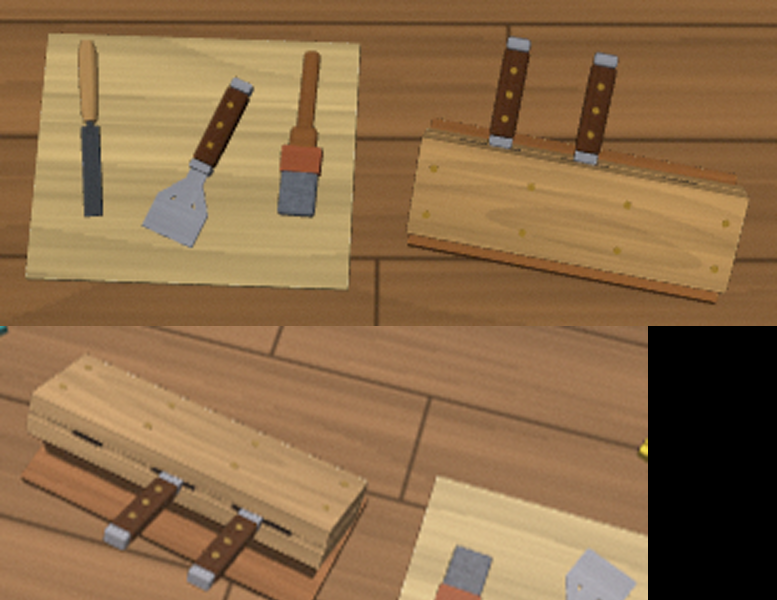

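The zoom shows the rack is a slab tilted 30°. Its front top edge runs from (428,133) to (748,197) in the zoom, and its back edge from (409,237) to (724,292). In the scene half the narrow slot is a dark line from (73,432) to (103,445), and both handles have steel ends and rivets.

```bash
python3 - <<'E'
from h import *
np.set_printoptions(precision=4,suppress=True)
t=load("top0"); s=load("scene0")
T=lambda p:np.float64(p)/2.1+[100,90]
S=lambda p:(np.float64(p)-[0,325])/2.49+[190,220]
F=onplane(t,T([(428,133),(748,197)]),.107); B=onplane(t,T([(409,237),(724,292)]),.056)
print("front",F,np.linalg.norm(F[0]-F[1]));print("back",B,np.linalg.norm(B[0]-B[1]))
ey=F[0]-F[1]; yaw=np.arctan2(-ey[0],ey[1]); eb=B[0]-B[1]
print("yaw",yaw,np.arctan2(-eb[0],eb[1]))
Rz=R.from_euler("z",yaw).as_matrix()
o=F.mean(0)-Rz@[.019,0,.107]; o2=B.mean(0)-Rz@[-.074,0,.056]; print("origin",o,o2)
X=two(t,T([(428,133),(748,197)]),s,S([(28,398),(322,541)])); print("2view front corners",X)
for n,a,b,c,d in(("wide",(518,44),(501,142),(203,577),(250,517)),("mid",(606,60),(587,157),(117,537),(172,480))):
    X=two(t,T([a,b]),s,S([c,d])); print(n,X,"len",np.linalg.norm(X[0]-X[1]),"rackframe",(X-o)@Rz)
# narrow slot ends on face plane
n=Rz@[.866,0,.5]; p0=o+Rz@[.03,0,.088]
for nm,q in(("narrow slot",[(73,432),(103,445)]),):
    c,d=rays(s,S(q)); P=c+d*(((p0-c)@n)/(d@n))[:,None]; print(nm,(P-o)@Rz)
# board knife: brown handle
hsv=cv2.cvtColor(t["img"],cv2.COLOR_RGB2HSV)
m=((hsv[...,2]<115)&(hsv[...,1]>140)&(hsv[...,0]<20)).astype(np.uint8); m[:120]=0;m[175:]=0;m[:,:185]=0;m[:,225:]=0
nl,l,st,ce=cv2.connectedComponentsWithStats(m); k=1+np.argmax(st[1:,4]); ys,xs=np.where(l==k)
P=onplane(t,np.c_[xs,ys],.025)[:,:2]; c=P.mean(0); w,v=np.linalg.eigh(np.cov((P-c).T)); e=v[:,1]*np.sign(v[0,1])
print("handle",len(P),c,e,np.degrees(np.arctan2(e[1],e[0])),np.ptp((P-c)@e),np.ptp((P-c)@v[:,0]))
print("tip/butt",onplane(t,T([(169,237),(241,83),(201,168)]),.02))
E
```

```text
front [[ 0.5158 -0.061   0.107 ]
 [ 0.4504 -0.3869  0.107 ]] 0.33243997901611244
back [[ 0.4178 -0.0412  0.056 ]
 [ 0.3613 -0.3703  0.056 ]] 0.33397344326755174
yaw -0.1978760806652121 -0.16992371188201663
origin [ 0.4645 -0.2202 -0.    ] [ 0.4621 -0.2203  0.    ]
2view front corners [[ 0.5234 -0.1806  0.3495]
 [ 0.4909 -0.2284  0.1133]]
wide [[ 0.6025 -0.1508  0.1324]
 [ 0.5122 -0.1355  0.0877]] len 0.10186284500514897 rackframe [[0.1216 0.0952 0.1324]
 [0.0302 0.0925 0.0877]]
mid [[ 0.5865 -0.2407  0.1312]
 [ 0.4961 -0.2233  0.0887]] len 0.10136661450092299 rackframe [[0.1237 0.0039 0.1312]
 [0.0316 0.0032 0.0887]]
narrow slot [[ 0.0303 -0.1117  0.0875]
 [ 0.0294 -0.0761  0.089 ]]
handle 405 [0.5474 0.1667] [ 0.9152 -0.4029] -23.76071205813307 0.08842535558742631 0.026228526596579285
tip/butt [[0.4239 0.2189 0.02  ]
 [0.5982 0.1474 0.02  ]
 [0.5011 0.1875 0.02  ]]
```

```bash
cat >> h.py <<'E'
YAW=-0.185; O=np.array([0.463,-0.220,0])
def setO(o,y):
    global O,YAW; O=np.array(o);YAW=y
def RT(sag=0,dy=0):  # tool orientation for a handle in the rack (x outward along handle)
    a=np.radians(30-sag); x=np.array([np.cos(a),0,np.sin(a)]); z=np.array([np.sin(a),0,-np.cos(a)])
    return R.from_euler("z",YAW+dy)*R.from_matrix(np.c_[x,np.cross(z,x),z])
def rk(p): return O+R.from_euler("z",YAW).apply(p)
def unrk(p): return R.from_euler("z",-YAW).apply(np.asarray(p)-O)
def slot(y,out,up=0): # point out from mouth along slot axis, up along slot normal
    return rk([.03+.866*out-.5*up,y,.088+.5*out+.866*up])
def wrays(c,px,pos,rot):
    K=c["intrinsics"]; d=(np.float64(px).reshape(-1,2)-[K[0,2],K[1,2]])/K[0,0]; th=np.linalg.norm(d,axis=1)
    v=np.c_[d/np.maximum(th,1e-9)[:,None]*np.sin(th)[:,None],np.cos(th)]
    H=c["hand_eye"]; r=R.from_euler("xyz",rot)
    return pos+r.apply(H[:3,3]), r.apply(v@H[:3,:3].T)
def wplane(c,px,pos,rot,p0,n):
    o,d=wrays(c,px,pos,rot); return o+d*(((p0-o)@n)/(d@n))[:,None]
def wproj(c,P,pos,rot):
    H=c["hand_eye"]; r=R.from_euler("xyz",rot); q=(r.inv().apply(np.atleast_2d(P)-pos)-H[:3,3])@H[:3,:3]
    th=np.arctan2(np.hypot(q[:,0],q[:,1]),q[:,2]); u=q[:,:2]/np.hypot(q[:,0],q[:,1])[:,None]
    K=c["intrinsics"]; return u*th[:,None]*K[0,0]+[K[0,2],K[1,2]]
def eul(r): return r.as_euler("xyz")
def snap(name):
    from rig import arm,optics
    s=arm.observe(); c=optics.capture("wrist"); cv2.imwrite(f"pics/{name}.png",c["img"][:,:,::-1])
    np.savez(name+".npz",pos=s["position"],rot=s["tcp_rot"],**c)
E
python3 - <<'E'
from h import *
from rig import arm,ik
e=eul(RT())
for y in(.1,0,-.1):
    for out,up in((.06,.01),(.06,.1),(.16,.01)): print(y,out,up,ik(slot(y,out,up),e))
arm.move_to(slot(0,.06,.10),e)
snap("w1"); print(arm.observe()["position"],slot(0,.06,.1),arm.observe()["time"])
E
```

```text
0.1 0.06 0.01 [-0.33809763 -0.05590573  1.83885426  0.10232705  0.84273075  1.36972745]
0.1 0.06 0.1 [-0.35533237 -0.2746685   1.86865489  0.09887862  1.03245442  1.37210961]
0.1 0.16 0.01 [-0.31313675  0.13269003  1.53922061  0.07856827  0.95110198  1.41398126]
0 0.06 0.01 [-0.55234401 -0.00433472  1.78846811  0.23573019  0.87705209  1.09672014]
0 0.06 0.1 [-0.59097295 -0.21284529  1.8175117   0.22826026  1.0605152   1.10144601]
0 0.16 0.01 [-0.49510353  0.17392968  1.49338251  0.18482467  0.97955695  1.19626348]
-0.1 0.06 0.01 [-0.73931608  0.10052311  1.67976806  0.33390518  0.93236189  0.87481493]
-0.1 0.06 0.1 [-0.79082905 -0.08954426  1.70753741  0.32476148  1.10244482  0.8796059 ]
-0.1 0.16 0.01 [-0.66003023  0.26163736  1.39188092  0.26998947  1.03016587  1.01028604]
[ 0.49470031 -0.22535693  0.20465286] [ 0.49441464 -0.22587893  0.2046    ] 3.025
```

View pics/w1.png

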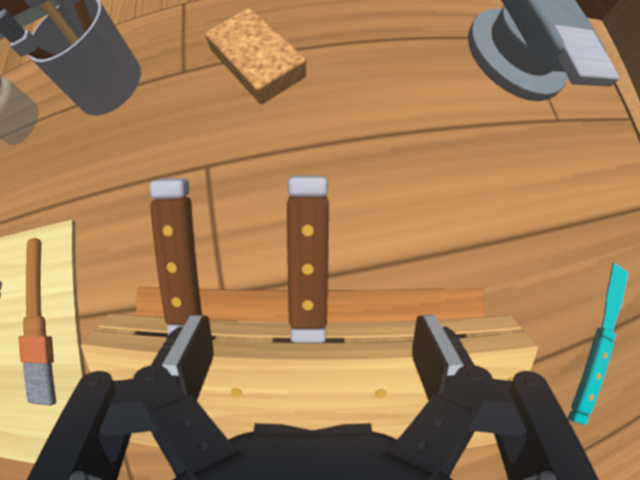

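The wrist view shows the narrow knife's handle from the butt at (169,188) to the front at (178,330). The mid handle runs from (308,186) to (308,335). The slots are dark lines at rows 333–341: wide from x≈135, mid 273–345, narrow ending near 467.

```bash
python3 - <<'E'
from h import *
np.set_printoptions(precision=4,suppress=True)
c=load("w1"); pos,rot=c["pos"],c["rot"]; g=c["img"].max(2)
m=(g<75).astype(np.uint8); m[:326]=0; m[346:]=0
nl,l,st,ce=cv2.connectedComponentsWithStats(m)
for k in range(1,nl):
    if st[k,4]>8: print(st[k])
n=R.from_euler("z",YAW).apply([.866,0,.5]); 
px=[(135,333),(273,340.5),(345,341),(467,336)]
P=wplane(c,px,pos,rot,slot(0,0),n); print("slots",unrk(P))
# slab front top corners
n2=n; P=wplane(c,[(84,346),(537,346)],pos,rot,slot(0,0),n); print("corners",unrk(P),np.linalg.norm(P[0]-P[1]))
# handle top faces: centre-line points on plane 9 mm above slot axis plane
nu=R.from_euler("z",YAW).apply([-.5,0,.866])
P=wplane(c,[(169,180),(167.5,230),(172,268),(176,302),(307.5,178),(307.5,230),(307.5,269),(307.5,305),(307.5,341)],pos,rot,slot(0,0,.009),nu); print("handle pts",unrk(P))
E
```

```text
[188 326  26  20 372]
[413 326  25  20 355]
[137 328  45  18 204]
[444 328  21  18 144]
[274 339  16   3  27]
[326 340  17   2  34]
slots [[ 0.0275  0.1334  0.0923]
 [ 0.0273  0.0278  0.0928]
 [ 0.027  -0.0221  0.0931]
 [ 0.0269 -0.1125  0.0934]]
corners [[ 0.0156  0.1671  0.1129]
 [ 0.0162 -0.1631  0.112 ]] 0.33023169903188243
handle pts [[0.1231 0.0871 0.1522]
 [0.0958 0.0914 0.1364]
 [0.0735 0.0917 0.1235]
 [0.0519 0.0927 0.111 ]
 [0.1225 0.0033 0.1518]
 [0.0954 0.0034 0.1362]
 [0.0736 0.0035 0.1236]
 [0.0518 0.0037 0.111 ]
 [0.0274 0.0038 0.0969]]
```

```bash
cat >> h.py <<'E'
O=O+R.from_euler("z",YAW).apply([-.0022,.0028,0])
def st(tag=""):
    from rig import arm
    s=arm.observe(); p=unrk(s["position"])-[.03,0,.088]
    print(tag,"t",round(s["time"],2),"y",round(p[1],4),"out",round(.866*p[0]+.5*p[2],4),"up",round(-.5*p[0]+.866*p[2],4),
      "F",s["contact_force"].round(1),"M",s["torque"].round(2),"open",round(s["opening"],4),"gf",round(s["grasp_force"],1))
E
python3 - <<'E'
from h import *
from rig import arm,gripper_to
e=eul(RT(2.5))
gripper_to(.06,60)
arm.move_to(slot(.09,.045,.09),e)
print(arm.servo_line(slot(.09,.045,.001),v=.08,until_force=8)); st("down")
gripper_to(.0,60); st("grip")
print(arm.servo_line(slot(.09,.06,.001),v=.06)); st("pull")
print(arm.servo_line(slot(.09,.155,.001),v=.1)); st("out")
arm.servo_line(slot(.09,.155,.08),v=.15)
snap("w2")
E
```

```text
False
down t 5.12 y 0.0899 out 0.0455 up 0.0014 F [-0.3  0.7  0.5] M [-0.04  0.26  0.05] open 0.0598 gf 0.0
grip t 5.53 y 0.09 out 0.0453 up 0.0014 F [-4.2  0.7  3.4] M [ 0.22  0.46 -0.09] open 0.0249 gf 60.0
False
pull t 5.92 y 0.0902 out 0.0476 up -0.0007 F [-71.   11.1  24.7] M [ 1.23  8.06 -0.31] open 0.025 gf 68.9
False
out t 7.03 y 0.0901 out 0.1541 up 0.0006 F [-0.6 -0.2 -0.3] M [0.05 0.28 0.06] open 0.0252 gf 69.6
```

View pics/w2.png

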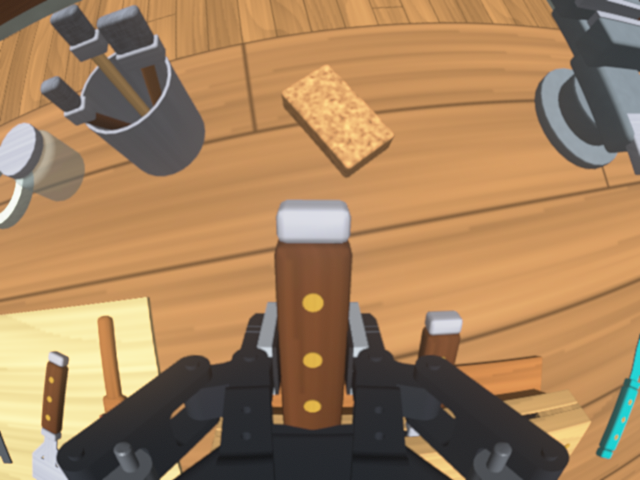

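The narrow knife is held: butt at (313,205), rivets at (313,302), (313,360) and (313,406). Because the pull was hard, I'll fit the knife's position and pitch in the hand from the rivets.

```bash
cat >> h.py <<'E'
from scipy.optimize import least_squares
def rivets(c,box,tool=True):
    hsv=cv2.cvtColor(c["img"],cv2.COLOR_RGB2HSV); m=((hsv[...,0]>17)&(hsv[...,0]<32)&(hsv[...,1]>110)&(hsv[...,2]>150)).astype(np.uint8)
    x0,y0,x1,y1=box; k=np.zeros_like(m); k[y0:y1,x0:x1]=m[y0:y1,x0:x1]
    n,l,s,ce=cv2.connectedComponentsWithStats(k); r=[ce[i] for i in range(1,n) if s[i,4]>25]
    return np.array(sorted(r,key=lambda p:p[1])),[s[i].tolist() for i in range(1,n) if s[i,4]>25]
E
python3 - <<'E'
from h import *
np.set_printoptions(precision=4,suppress=True)
c=load("w1"); rv,s=rivets(c,(285,190,330,330)); print(rv)
# mid knife calibrates the rivet stations: fit in w1, tool frame, rivets z-offset 9 mm above axis; front at mouth
nu=R.from_euler("z",YAW).apply([-.5,0,.866]);
for sag in(0,2.5):
    rr=RT(sag).as_matrix(); P=wplane(c,rv,c["pos"],c["rot"],slot(0,0,0)-rr[:,2]*.009,rr[:,2]); print(sag,(P-slot(0,0,0))@rr)
c=load("w2"); rv,s=rivets(c,(280,250,345,440)); print(rv,s)
z=np.zeros(3); g=c["img"].astype(int)[:,313]; print("col",[ (i,g[i].tolist()) for i in range(198,248,2)])
for h in (.0,.003,-.003,-.006,-.009):
    print(h,wplane(c,np.r_[rv,[[313,243]]],z,z,np.array([0,0,h]),np.array([0,0,1.])).round(4).tolist())
E
```

```text
[[307.2703 229.973 ]
 [307.25   268.75  ]
 [307.4375 304.6875]]
0 [[ 0.083  -0.0007 -0.009 ]
 [ 0.0581 -0.0009 -0.009 ]
 [ 0.033  -0.0009 -0.009 ]]
2.5 [[ 0.0816 -0.0008 -0.009 ]
 [ 0.0567 -0.0009 -0.009 ]
 [ 0.0319 -0.0009 -0.009 ]]
[[312.5404 302.2205]
 [312.2146 359.7166]
 [311.9282 405.884 ]] [[302, 293, 22, 19, 322], [303, 352, 20, 16, 247], [303, 400, 18, 13, 181]]
col [(198, [195, 146, 101]), (200, [168, 153, 147]), (202, [158, 159, 166]), (204, [159, 159, 165]), (206, [168, 168, 176]), (208, [183, 183, 193]), (210, [203, 204, 217]), (212, [218, 220, 228]), (214, [219, 221, 229]), (216, [219, 220, 229]), (218, [219, 220, 229]), (220, [219, 220, 228]), (222, [218, 220, 228]), (224, [216, 218, 226]), (226, [214, 215, 224]), (228, [213, 213, 222]), (230, [209, 211, 221]), (232, [206, 208, 219]), (234, [202, 205, 216]), (236, [200, 202, 213]), (238, [183, 185, 194]), (240, [153, 153, 160]), (242, [131, 126, 130]), (244, [114, 78, 59]), (246, [122, 81, 57])]
0.0 [[0.0203, 0.0002, 0.0], [-0.006, 0.0001, 0.0], [-0.032, -0.0001, 0.0], [0.0433, 0.0004, 0.0]]
0.003 [[0.0187, 0.0002, 0.003], [-0.0083, 0.0001, 0.003], [-0.0349, -0.0001, 0.003], [0.0422, 0.0004, 0.003]]
-0.003 [[0.0219, 0.0002, -0.003], [-0.0038, 0.0001, -0.003], [-0.0291, -0.0001, -0.003], [0.0443, 0.0004, -0.003]]
-0.006 [[0.0235, 0.0002, -0.006], [-0.0016, 0.0001, -0.006], [-0.0262, -0.0001, -0.006], [0.0453, 0.0004, -0.006]]
-0.009 [[0.0251, 0.0002, -0.009], [0.0007, 0.0001, -0.009], [-0.0234, -0.0, -0.009], [0.0463, 0.0004, -0.009]]
```

```bash
cat >> h.py <<'E'
def handfit(c,box,st=(.0815,.0565,.0315)):
    rv,_=rivets(c,box); K=c["intrinsics"]; z=np.zeros(3); ss=np.array(st)
    def f(p): # front x, axis z, pitch (+: butt towards camera)
        a=p[2]; X=p[0]+ss*np.cos(a)-.009*np.sin(a); Z=p[1]-ss*np.sin(a)-.009*np.cos(a)
        return wproj(c,np.c_[X,0*X,Z],z,z)[:,1]-rv[:,1]
    r=least_squares(f,[-.05,.005,0],x_scale=[.01,.01,.1]); return r.x,rv
def insert(y0,fx,fz,pitch,offs,dx=0,dyaw=0):
    """knife front at tool (fx,0,fz), axis pitched by pitch in tool; tip 80 mm ahead of the front"""
    from rig import arm
    rot=RT(np.degrees(pitch),dyaw); rr=rot.as_matrix()
    def tcp(y,frontout,up):   # TCP that puts the front at that place
        return slot(y,frontout,up)-rr@[fx,0,fz]
    return rot,tcp
def search(tcp,y0,offs,f=6,depth=.066):
    from rig import arm
    for dy,du in offs:
        arm.servo_line(tcp(y0+dy,.088,du),v=.08)
        arm.sleep(.1)
        hit=arm.servo_line(tcp(y0+dy,depth,du),v=.05,until_force=f)
        st(f"try {dy*1e3:.1f} {du*1e3:.1f} hit {hit}")
        if not hit: return dy,du
        arm.servo_line(tcp(y0+dy,.088,du),v=.1)
E
python3 - <<'E'
from h import *
from rig import arm,gripper_to
c=load("w2"); p,rv=handfit(c,(280,250,345,440)); print("front x, axis z, pitch deg",p[0],p[1],np.degrees(p[2]))
fx,fz,pi=p
for pt in(0,np.radians(2)):
    r=least_squares(lambda q:wproj(c,np.c_[q[0]+np.array([.0815,.0565,.0315])*np.cos(pt)-.009*np.sin(pt),[0]*3,q[1]-np.array([.0815,.0565,.0315])*np.sin(pt)-.009*np.cos(pt)],np.zeros(3),np.zeros(3))[:,1]-rv[:,1],[-.05,.005]); print(pt,r.x,r.fun)
E
```

```text
front x, axis z, pitch deg -0.05611325355224535 0.0026175966638964697 1.828906085231887
0 [-0.05833238  0.0035183 ] [ 0.09665268 -0.23497179  0.14538297]
0.03490658503988659 [-0.0558987   0.00252745] [-0.00909886  0.02249705 -0.01410976]
```

```bash
python3 - <<'E'
from h import *
from rig import arm,gripper_to
gripper_to(0,90)
rot,tcp=insert(-.1,-.057,.003,np.radians(1),0)
e=eul(rot)
arm.move_to(tcp(-.1,.10,.07),e)
arm.servo_line(tcp(-.1,.10,0),v=.15); st("ready")
r=search(tcp,-.1,[(0,0),(0,.0015),(0,-.0015),(0,.003),(0,-.003),(0,.0045),(0,-.0045)])
print(r)
E
```

```text
ready t 9.37 y -0.0993 out 0.1578 up 0.0025 F [-0.4 -0.5 -0. ] M [ 0.04  0.27 -0.02] open 0.0251 gf 92.0
try 0.0 0.0 hit False t 10.36 y -0.1001 out 0.123 up 0.0021 F [ 0.1 -0.1 -0.5] M [ 0.07  0.24 -0.01] open 0.0245 gf 92.0
(0, 0)
```

```bash
python3 - <<'E'
from h import *
from rig import arm
rot,tcp=insert(-.1,-.057,.003,np.radians(1),0)
print(arm.servo_line(tcp(-.1,.012,0),v=.07,until_force=20)); st("a")
print(arm.servo_line(tcp(-.1,-.008,0),v=.03,until_force=20)); st("b")
snap("w3")
E
```

```text
False
a t 11.28 y -0.1001 out 0.0696 up 0.0022 F [-0.4 -0.1 -0.6] M [0.08 0.27 0.03] open 0.0247 gf 92.0
True
b t 11.85 y -0.1001 out 0.0552 up 0.0028 F [ 1.7 -0.2  1.8] M [ 0.03 -0.11  0.04] open 0.0247 gf 92.1
```

View pics/w3.png

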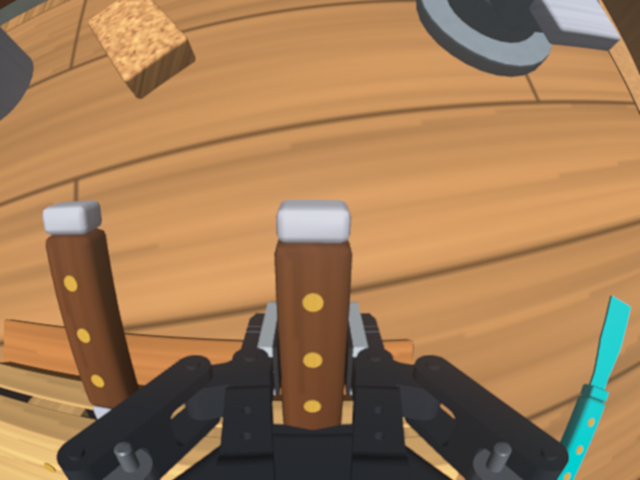

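The narrow knife stopped on its handle front 57 mm ahead of the TCP, as expected. The hand view is unchanged (butt at 205, rivets at 302, 360 and 406), so it's home. Releasing it and hovering over the wide knife.

```bash
python3 - <<'E'
from h import *
from rig import arm,gripper_to
np.set_printoptions(precision=4,suppress=True)
gripper_to(.055); s=arm.observe(); z=R.from_euler("xyz",s["tcp_rot"]).as_matrix()[:,2]
arm.servo_line(s["position"]-.11*z,v=.2); st("rel")
a=np.radians(-23.8); x=np.array([np.cos(a),np.sin(a),0]); zz=np.array([0,0,-1.])
rot=eul(R.from_matrix(np.c_[x,np.cross(zz,x),zz]))
g=np.array([.5474,.1667,0])-.0115*x
arm.move_to(g+[0,0,.15],rot); st("hover"); snap("w4")
c=load("w4"); hsv=cv2.cvtColor(c["img"],cv2.COLOR_RGB2HSV)
m=((hsv[...,2]<130)&(hsv[...,1]>125)&(hsv[...,0]<18)).astype(np.uint8)
n,l,s,ce=cv2.connectedComponentsWithStats(m); ex=wproj(c,[.5474,.1667,.027],c["pos"],c["rot"])[0]; print("exp",ex)
for i in range(1,n):
    if s[i,4]>300: print(s[i],ce[i])
k=min((i for i in range(1,n) if s[i,4]>800),key=lambda i:np.hypot(*(ce[i]-ex)))
ys,xs=np.where(l==k); P=wplane(c,np.c_[xs,ys],c["pos"],c["rot"],np.array([0,0,.027]),np.array([0,0,1.]))[:,:2]
q,(w,h),an=cv2.minAreaRect(P.astype(np.float32)*1000); print("rect",q,w,h,an)
mm=P.mean(0); ww,v=np.linalg.eigh(np.cov((P-mm).T)); e=v[:,1]*np.sign(v[0,1]); print("pca",mm,np.degrees(np.arctan2(e[1],e[0])))
print(c["pos"])
E
```

```text
rel t 13.0 y -0.0995 out 0.0546 up 0.1109 F [-0.3  0.4 -1.3] M [ 0.07  0.22 -0.02] open 0.055 gf 0.0
hover t 14.82 y 0.3947 out 0.0078 up 0.067 F [0.2 0.4 0. ] M [-0.02  0.05  0.03] open 0.055 gf 0.0
exp [311.3498 229.5486]
[   0    0  405  228 3341] [194.9365  93.7094]
[  450     0   190   445 10871] [590.3558 222.577 ]
[  0  12  51  54 491] [22.4358 38.1181]
[379  55  40 195 782] [402.3491 147.5563]
[ 290  165   36  121 3868] [307.189  224.1613]
[  0 315 108  82 839] [ 50.9416 342.671 ]
[421 419  64  61 457] [447.733  449.8228]
rect (549.6804809570312, 168.83424377441406) 23.816465377807617 86.42237854003906 65.70841979980469
pca [0.5515 0.168 ] -24.356355932702566
[0.5371 0.1706 0.1499]
```

View pics/w4.png

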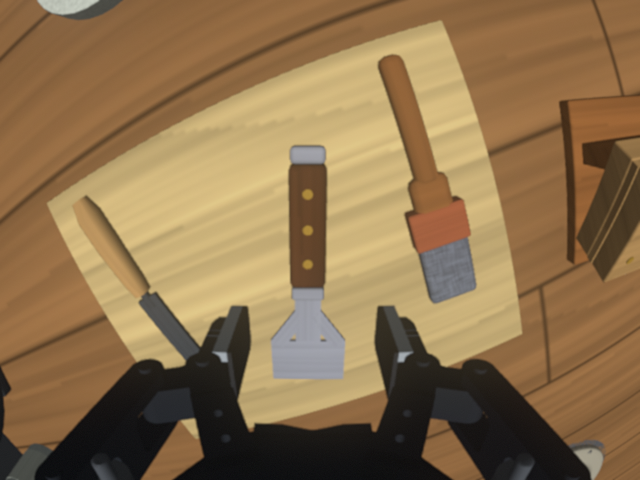

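```bash
python3 - <<'E'
from h import *
from rig import arm,gripper_to
a=np.radians(-24.3); x=np.array([np.cos(a),np.sin(a),0]); zz=np.array([0,0,-1.])
rot=R.from_matrix(np.c_[x,np.cross(zz,x),zz])
g=np.array([.550,.168,0])-.009*x
arm.servo_line(g+[0,0,.08],rot=eul(rot),v=.15)
print(arm.servo_line(g+[0,0,.0335],v=.06,until_force=8)); st("down")
gripper_to(0,90); st("grip"); print(arm.observe()["position"])
arm.servo_line(g+[0,0,.15],v=.15); st("lift"); snap("w5")
c=load("w5"); p,rv=handfit(c,(280,230,345,440)); print(p,np.degrees(p[2]),rv)
E
```

```text
False
down t 16.41 y 0.3969 out -0.0462 up -0.0358 F [-0.4  0.1  0.2] M [-0.02 -0.03  0.02] open 0.0549 gf 0.0
grip t 16.79 y 0.3969 out -0.0459 up -0.0355 F [-0.9  0.7  5.3] M [-0.05  0.21  0.06] open 0.0235 gf 89.8
[0.54221653 0.17182972 0.03435155]
lift t 17.72 y 0.3964 out 0.0103 up 0.0639 F [-0.5  0.3 -1.7] M [ 0.01 -0.03 -0.04] open 0.0237 gf 88.9
[-0.04995888  0.01547368 -0.00806945] -0.46234561039729843 [[312.20987654 265.82716049]
 [312.26344086 323.65591398]
 [312.25352113 372.5       ]]
```

View pics/w5.png

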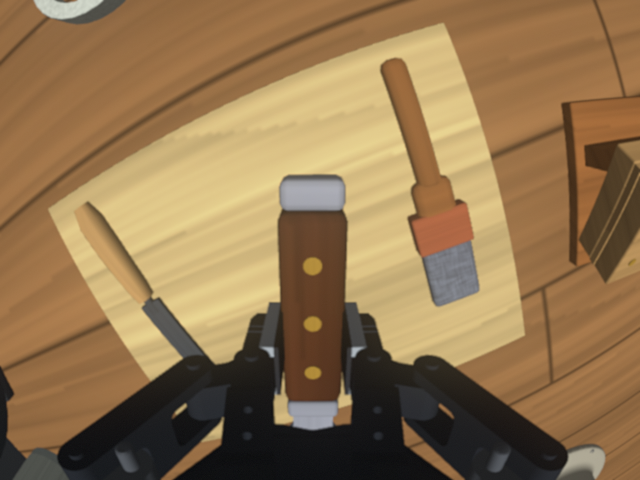

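The wide knife is held straight (rivets at column 312, rows 266, 324 and 373). The fit gives its front 50 mm ahead of the TCP, axis at +15.5 mm and pitch ≈0. File and brush haven't moved. Inserting it now.

```bash
python3 - <<'E'
from h import *
from rig import arm
rot,tcp=insert(.1,-.050,.0155,np.radians(-.2),0)
arm.move_to(tcp(.1,.11,.06),eul(rot)); st("above")
arm.servo_line(tcp(.1,.10,0),v=.15); st("ready")
r=search(tcp,.1,[(a,b) for a in(0,.002,-.002) for b in(0,.0015,-.0015,.003,-.003)])
print(r)
if r:
    dy,du=r
    print(arm.servo_line(tcp(.1+dy,.012,du),v=.07,until_force=20)); st("a")
    print(arm.servo_line(tcp(.1+dy,-.008,du),v=.03,until_force=20)); st("b")
E
```

```text
above t 19.02 y 0.1009 out 0.1595 up 0.0752 F [-0.6 -0.8 -1.5] M [0.1  0.41 0.01] open 0.0239 gf 88.9
ready t 19.58 y 0.1005 out 0.1503 up 0.0159 F [ 0.4  0.1 -1.4] M [0.07 0.34 0.04] open 0.0239 gf 88.9
try 0.0 0.0 hit False t 20.57 y 0.1 out 0.116 up 0.0158 F [ 0.9 -0.4 -1.9] M [ 0.1   0.31 -0.05] open 0.0243 gf 88.9
(0, 0)
False
a t 21.5 y 0.0999 out 0.0626 up 0.0159 F [ 0.7  0.  -1. ] M [ 0.06  0.27 -0.05] open 0.0235 gf 88.9
True
b t 22.07 y 0.0999 out 0.0487 up 0.0169 F [ 3.4 -0.2  1.3] M [ 0.04 -0.23  0.  ] open 0.0234 gf 90.2
```

```bash
python3 - <<'E'
from h import *
from rig import arm,gripper_to
np.set_printoptions(precision=4,suppress=True)
gripper_to(.055); s=arm.observe(); z=R.from_euler("xyz",s["tcp_rot"]).as_matrix()[:,2]
arm.servo_line(s["position"]-.1*z,v=.2)
arm.move_to(slot(0,.06,.115),eul(RT())); arm.sleep(.2); snap("w6"); st()
c=load("w6"); rr=RT(2).as_matrix()
for y in(.1,0,-.1):
    ex=wproj(c,slot(y,.056,.009),c["pos"],c["rot"])[0]
    b=(int(ex[0]-40),int(ex[1]-75),int(ex[0]+40),int(ex[1]+70)); rv,_=rivets(c,b)
    P=wplane(c,rv,c["pos"],c["rot"],slot(y,0,0)-rr[:,2]*.009,rr[:,2]); print(y,((P-slot(y,0,0))@rr).tolist())
E
```

```text
t 23.87 y 0.0011 out 0.0598 up 0.1146 F [-0.8  0.1 -0.1] M [ 0.06  0.23 -0.04] open 0.0548 gf 0.0
0.1 [[0.0819722694524111, 0.0013829284576544576, -0.009000000000000041], [0.057219823186073424, 0.0011378486188287973, -0.009000000000000079], [0.032236100370604766, 0.0010441703964130216, -0.009000000000000034]]
0 [[0.08181679672645527, -0.0008209190018608829, -0.00900000000000003], [0.0569302930715374, -0.0008595114499758874, -0.009000000000000018], [0.03209662408269797, -0.0008751893889597383, -0.009000000000000043]]
-0.1 [[0.08155677711365045, -0.000951510776452906, -0.008999999999999994], [0.05670456410441163, -0.0007683986378858037, -0.009], [0.03182426821238112, -0.0005811542357115213, -0.00900000000000004], [0.01686196170648893, 0.026701035332166105, -0.009000000000000024], [0.007249349272357669, 0.02732062195172569, -0.009000000000000044]]
```

View pics/w6.png

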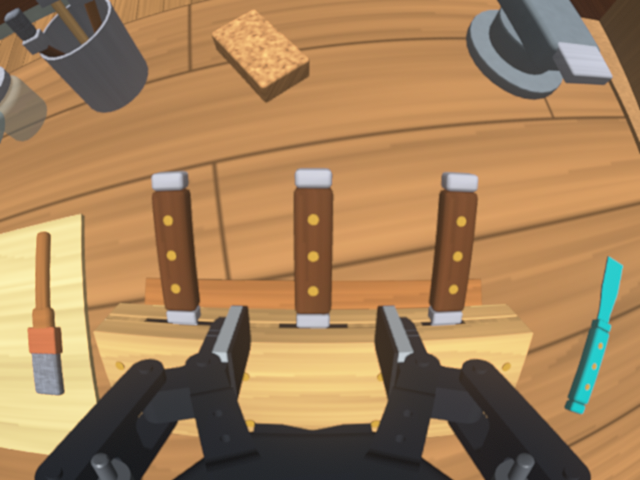

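All three handles sit against the rack at the same depth: fronts at (183,318), (313,320) and (446,318), rivet stations within 0.4 mm of each other, and about 1 mm off centre sideways.

```bash
python3 -c "
from rig import arm
print(arm.close_job())"
```

```text
the job is handed in; nothing more can be done
None
```

Both filling knives are fully home in their own slots and the job is handed in at about 24 s of the 64 s allowed; the middle knife is still home, I didn't touch the file or the brush, and the judge returned no verdict.

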